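Release a battery pack from its charging dock

ROBOT

A 6-joint arm with a two-finger parallel gripper is mounted at the origin on the work surface. World frame = base frame: x ahead of the robot, y to its left, z up, the work surface at z = 0. Lengths are in m, angles in rad, forces in N, time in s.
With the tool pointing down it reaches from about 0.375 to 0.9 m from the base axis. Payload 3.1 kg.
Tool frame: the origin (TCP) lies at the centre of the arm's flange, where the gripper is bolted on; the fingertips stand 182 mm ahead of it and the grasp point (between the pads) lies 164 mm ahead of it; z points along the fingers, x is the direction in which the jaws open and shut, and the axes are right-handed (so a half turn about z gives the same grasp; the last joint's range is limited). The gripper opens to 87 mm and grips with 3 to 60 N. Pads are 19 mm wide; open, the fingers measure 117 mm over their backs; the gripper's body (75 mm by 190 mm) begins 51 mm behind the grasp point.
Start: joints at [0.991, 0.527, 1.433, -0, 1.181, -0.178], TCP at [0.244, 0.575, 0.405] pointing down, gripper open.
Joint ranges: [-3.08, 3.08], [-0.75, 2.2], [0.22, 2.44], [-1.43, 4.57], [0, 2.65], [-2.85, 2.85]. Speed limits (rad/s): [2.79, 2.79, 3.14, 3.14, 3.14, 3.14].

INTERFACE

Orientations are given as a rotation vector (axis times angle).
In Python, from workcell import robot gives the robot as it stands.
- The arm moves only by the tool servo_tool, never from a script. Its argument "moves" is one flat list of numbers, 7 for each row, row after row: the shift along the world's x, y, z each as a share of 0.5 m, from -1 to 1, then the turn, a rotation vector about the world's x, y, z each as a share of 0.08 rad, from -1 to 1, then the opening, from 0 (shut) to 1 (fully open). A call has 1 to 10 rows; each row shifts and turns the pose as measured when the row begins; what a row does not reach is not made up. A row lasts 1/12 s, in which the tool goes at most 41.7 mm and 7.16 degrees, less where a joint would pass 70% of its speed; a pose out of reach is approached as far as the arm can. A call with a number of a shift or a turn outside -1 to 1 is refused whole. A call with a gripper value outside its range is refused whole. The fingers move at their own pace and stop on an object; "squeeze" is the grip in N (left out, the last holds). Time passes only in rows, so rows that do not move let the fingers close. It gives the time, the measured TCP pose, the force and the opening at its end, in the units of the state.
- robot.get_state(): the state, without advancing time (a new reading comes with each control period).
- robot.camera(name): name is "scene" or "top" or "wrist"; returns a dict with "pixels" (400x640x3 uint8, red, green, blue), "range_z" (400x640 float32, m along the optical axis (not along the pixel's ray), 0 where there is no reading), "fov_y" (degrees; the focal length in pixels is half the picture's height over the tangent of half this angle, whatever the lens; pixels are square), "cx", "cy" (the principal point, pixels), "R" (3x3) and "t" (3): a world point X has camera coordinates R X + t; the wrist camera has in their place "T_tool_cam" (4x4, takes a point from camera to tool coordinates, whose origin is the TCP and whose axes are the tool frame's). Camera axes: x right, y down, z forward; pixel columns grow to the right and rows downward; lengths in m; the calibration is good to about 2 mm. A picture is of the moment at which its call begins: read the wrist's pose just before it.
- robot.sign_off(): hands the job in, once; it reports no verdict.
The state is a dict: "t": time; "joint_positions": joint angles; "qd": joint speeds; "effort": joint torques, N m; "tcp_pos": TCP position; "orientation": TCP orientation; "ft_force": force on the tool from outside, world axes, zero at the start; "wrist_torque": the same for the moment, N m; "opening": finger opening in m.
Only numpy, scipy, OpenCV 4.12 (cv2) and the standard library are available. Lean on these libraries where they do the work, as an engineer would, in place of code of your own. Each camera call takes 0.05 s, during which the arm holds its last target. There are 200 camera calls.

TASK

Free the yellow battery pack from the charging dock: press both orange release buttons down together, one fingertip on each, and keep them fully down until the spring has pushed the pack all the way out to its stop, then let go and move the hand clear above. Do not touch or pull the pack itself, and leave the oil bottle, tin, carton and screwdriver where they are.

Things in the scene. Friction and masses are not known exactly. Their poses are not given: they have to be found in the camera images.
- dock: Fixed charging dock on the bench: black base 260 x 130 x 18 mm (x, y, z) with a grey console block 80 x 130 mm, its top 85 mm above the bench, at the +x end (x +45 to +125 mm from the dock's origin). Origin: centre of the underside, on the bench. Its x axis runs from the battery pack to the console, its z up; the two buttons stand side by side along its y. Its place and its yaw (up to about 0.5 rad either way) vary.
- cap_left: Left (+y of the dock) orange release button, an upright cylinder 26 mm across. Origin: centre of its flat top, 101 mm above the bench when up. At dock (+85, +32) mm. Black collar 38 mm across round it, its top 91 mm above the bench. The button moves straight down.
- cap_right: Right (-y of the dock) orange release button, the same as the left one, at dock (+85, -32) mm: the two centres are 64 mm apart, with 38 mm free between the buttons.
- key_left (a joint): How far the left button is down, m: 0 up, 0.008 at its hard stop. It unlatches its side of the pack once it is more than 0.0055 down. A spring pushes back with 1.2 N at the top to 4 N at the stop, and returns it when let go.
- key_right (a joint): The same for the right button.
- sled (a joint): How far the pack's sled has come out, m: 0 to 0.001 locked, 0.045 fully out at its stop. A damped spring moves it towards the dock's -x at about 20 mm/s (some 2 to 2.5 s in all) while BOTH buttons are held down at least 0.0055. If either button rises early, the sled catches on the next of three teeth (near 0.001, 0.016 and 0.031) and stops half-way, which spoils the job. Once past about 0.043 the buttons can be let go; the pack stays out.
- pack: Battery pack, yellow on top and black below, 100 x 88 x 53 mm (x, y, z), fixed on the sled; not to be touched. Origin: centre of its underside, 28 mm above the bench, at dock (-16, 0) mm when locked; its top is 81 mm above the bench. It stands against the console at first and slides 45 mm away from it.
- oil_mid (a point): Bystander: small red oil bottle, 52 mm across, 130 mm tall, standing; the point is half-way up. Near the dock.
- tin_mid (a point): Bystander: steel and blue tin, 60 mm across, 60 mm tall; the point is half-way up.
- carton_mid (a point): Bystander: cardboard carton 45 x 45 x 75 mm, standing; the point is half-way up.
- driver_grip (a point): Bystander: orange-handled screwdriver 170 mm long lying on the bench beyond the console; the point is on its handle.

How it is judged:
By the outcome, as a careful person would: the job done as asked, in the order asked, and still so for the second after the job is handed in, with the robot touching nothing.
It also fails if it takes over 32 s, if anything falls off the work surface, if the arm or the gripper's body presses on something with over 40 N, if the wrist force passes 120 N, or if a joint passes its speed limit or range.

## Working session

There is one attempt and no reset: what is moved stays moved. The work goes in short steps, Python scripts to look and compute and a tool call to move; the robot and the scene stay as the last step left them, time stands still between calls to the robot, and variables do not carry over. Pictures are saved under pics/ and viewed, about 8 in all and at most 12, crops included, and the job is handed in when it is done.

Besides the shell and the picture viewer there is one more tool, called after "Call:" as name(argument=value, ...) on one line, values as JSON. servo_tool: Moves the arm, as the interface text tells. Shift numbers are shares of 0.5 m and turn numbers shares of 0.08 rad, none past 1 either way. Its arguments: {"type":"object","properties":{"moves":{"type":"array","items":{"type":"number"}},"squeeze":{"type":"number"}},"required":["moves"]}

```bash
mkdir -p pics
cat > h.py <<'E'
import numpy as np, cv2
from workcell import robot
from scipy.spatial.transform import Rotation as Rot
def cam(name):
    s=robot.get_state(); c=robot.camera(name)
    f=200/np.tan(np.radians(c["fov_y"])/2)
    if name=="wrist":
        T=np.eye(4);T[:3,:3]=Rot.from_rotvec(s["orientation"]).as_matrix();T[:3,3]=s["tcp_pos"]
        M=T@np.array(c["T_tool_cam"])
    else:
        M=np.eye(4);M[:3,:3]=np.array(c["R"]).T;M[:3,3]=-M[:3,:3]@np.array(c["t"])
    return c,f,M
def cloud(c,f,M):
    v,u=np.mgrid[:400,:640];z=c["range_z"]
    P=np.stack([(u-c["cx"])/f*z,(v-c["cy"])/f*z,z],-1)
    return P@M[:3,:3].T+M[:3,3]
def ray(c,f,M,u,v,h):
    d=M[:3,:3]@np.array([(u-c["cx"])/f,(v-c["cy"])/f,1]);return M[:3,3]+d*(h-M[2,3])/d[2]
def save(c,n): cv2.imwrite("pics/"+n,cv2.cvtColor(c["pixels"],cv2.COLOR_RGB2BGR))
def blobs(c,lo,hi,amin=40):
    m=cv2.inRange(cv2.cvtColor(c["pixels"],cv2.COLOR_RGB2HSV),lo,hi)
    n,l,st,ce=cv2.connectedComponentsWithStats(m)
    return [(l==i,st[i],ce[i]) for i in range(1,n) if st[i][4]>=amin]
E
python3 - <<'E'
from h import *
s=robot.get_state();print({k:np.round(v,3) for k,v in s.items()})
for n in("top","scene"):
    c,f,M=cam(n);save(c,n+"1.png");P=cloud(c,f,M);print(n,f,M[:3,3].round(3))
    for nm,lo,hi in(("orange",(5,150,120),(18,255,255)),("yellow",(20,120,120),(35,255,255)),("red",(0,150,80),(4,255,255))):
        for m,st,ce in blobs(c,lo,hi):
            print(nm,st,ce.round(1),np.median(P[m],0).round(3), ray(c,f,M,*ce,0.101).round(3))
E
```

```text
{'t': np.float64(0.0), 'joint_positions': array([ 0.99 ,  0.528,  1.434,  0.   ,  1.181, -0.178]), 'qd': array([-0.   ,  0.   ,  0.002, -0.001, -0.   ,  0.   ]), 'effort': array([ 2.0000e-03, -4.4004e+01, -1.7660e+01,  6.3000e-02,  5.8000e-02,
       -0.0000e+00]), 'tcp_pos': array([0.244, 0.575, 0.404]), 'orientation': array([ 2.619,  1.733, -0.003]), 'ft_force': array([ 0.317, -0.66 ,  0.389]), 'wrist_torque': array([ 0.012, -0.012, -0.003]), 'opening': np.float64(0.087)}
top 398.8571920740886 [0.458 0.043 1.052]
orange [293 142  32  14 277] [308.8 148.4] [0.671 0.083 0.024] [0.655 0.08  0.101]
orange [274 180  11  11  88] [278.8 185.4] [0.566 0.153 0.102] [0.566 0.153 0.101]
orange [300 185  11  11  94] [305.  190.2] [0.554 0.09  0.101] [0.553 0.09  0.101]
yellow [ 267  206   37   42 1088] [285.3 225.4] [0.471 0.139 0.082] [0.47  0.138 0.101]
red [ 516   58  102   65 5317] [564.8  89.8] [ 0.824 -0.601  0.008] [ 0.792 -0.546  0.101]
red [333 244  20  20 209] [341.5 252.8] [0.405 0.008 0.091] [0.404 0.005 0.101]
scene 422.20192199674915 [1.279 0.035 0.711]
orange [325 185  11   7  6
[... 450 characters left out ...]
 0.171] [-0.435 -1.044  0.101]
yellow [330 159  35  26 699] [347.4 172.2] [0.477 0.139 0.082] [0.5   0.136 0.101]
red [566   0  22   6 102] [576.6   2.3] [-0.466  1.184  0.159] [-0.648  1.3    0.101]
red [  2  47  39  50 496] [23.5 70.3] [-0.164 -0.909  0.099] [-0.16  -0.907  0.101]
red [622  61  13  14 106] [628.1  67.8] [0.211 0.955 0.193] [0.024 1.115 0.101]
red [607  88  33  63 910] [625.9 118. ] [0.342 0.908 0.11 ] [0.326 0.919 0.101]
red [  0 100  12  28 175] [  3.9 116.9] [ 0.04  -0.905  0.034] [ 0.16  -0.816  0.101]
red [282 148  19  21 263] [291.  158.7] [0.416 0.004 0.087] [0.435 0.005 0.101]
red [   0  290   57   89 3113] [ 21.1 327.5] [ 0.802 -0.51   0.009] [ 0.867 -0.443  0.101]
```

View pics/top1.png

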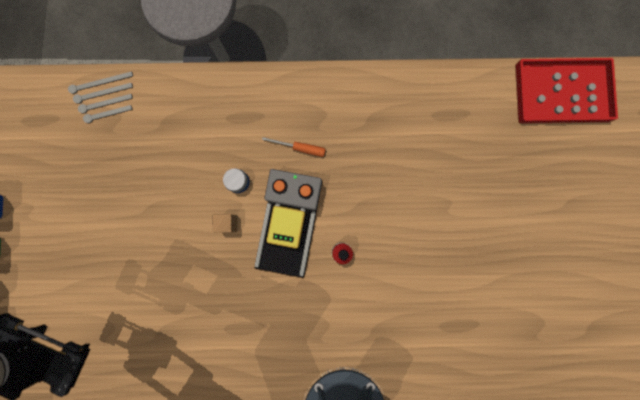

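View pics/scene1.png

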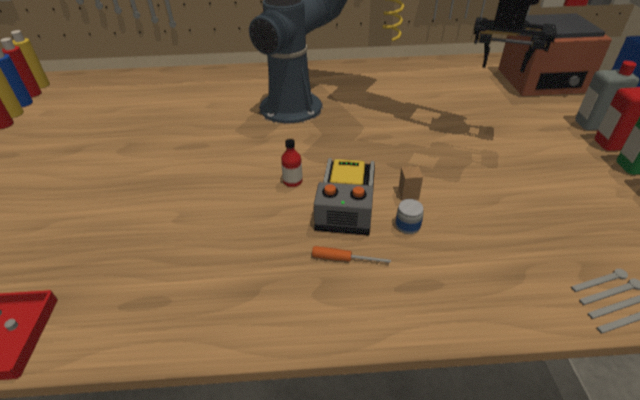

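The top view shows the orange buttons at (279,185) and (305,190). They measure 64 mm apart at z = 0.102 m, as specified, and the pack is at (285,225). The scene view agrees. The midpoint is (0.560, 0.1215) and the jaw axis is at 1.383 rad, so I need to turn +0.21 rad about z.

Call:
servo_tool(moves=[0.04,-0.057,0,0,0,0.9,0.56,0.04,-0.057,0,0,0,0.9,0.56,0.04,-0.057,0,0,0,0.8,0.56,0.04,-0.057,0,0,0,0,0.56,0.04,-0.057,0,0,0,0,0.56,0.04,-0.057,0,0,0,0,0.56,0.04,-0.057,0,0,0,0,0.56,0.04,-0.057,0,0,0,0,0.56,0.04,-0.057,0,0,0,0,0.56,0.04,-0.057,0,0,0,0,0.56])

```text
t: 0.93
tcp_pos: [0.4442, 0.2821, 0.3996]
orientation: [-2.398, -2.025, 0.012]
ft_force: [-0.0, 1.0, 0.4]
opening: 0.0489
```

Call:
servo_tool(moves=[0.039,-0.053,0,0,0,-0.2,0.56,0.039,-0.053,0,0,0,0,0.56,0.039,-0.053,-0.015,0,0,0,0.56,0.039,-0.053,-0.02,0,0,0,0.56,0.039,-0.053,-0.02,0,0,0,0.56,0.025,-0.035,-0.01,0,0,0,0.56,0,0,0,0,0,0,0.56])

```text
t: 1.52
tcp_pos: [0.5618, 0.1177, 0.3645]
orientation: [-2.424, -1.997, 0.011]
ft_force: [0.4, 0.0, 0.7]
opening: 0.0491
```

```bash
cat > look.py <<'E'
from h import *
import sys
s=robot.get_state();R=Rot.from_rotvec(s["orientation"]).as_matrix()
print("tcp",s["tcp_pos"].round(4),"jaw",np.arctan2(R[1,0],R[0,0]).round(4),"z",R[:,2].round(4),"F",s["ft_force"].round(2),"op",s["opening"])
for n in ("wrist","top"):
    c,f,M=cam(n);save(c,n+sys.argv[1]+".png");P=cloud(c,f,M)
    for m,st,ce in blobs(c,(5,150,100),(18,255,255)):
        print(n,st,ce.round(1),np.median(P[m],0).round(4),ray(c,f,M,*ce,0.101).round(4))
    for m,st,ce in blobs(c,(20,120,100),(35,255,255),300): print("yellow",st,np.median(P[m],0).round(4))
E
python3 look.py 2
```

```text
tcp [0.5618 0.1177 0.3645] jaw 1.3784 z [-0.0061 -0.0041 -1.    ] F [0.42 0.05 0.72] op 0.049141289642907295
wrist [154   3  33  57 130] [177.4  35.7] [0.4121 0.0221 0.0024] [0.4336 0.0493 0.101 ]
wrist [69  8 40 37 92] [85.6 28.8] [ 0.4139 -0.0165  0.0841] [ 0.4187 -0.0064  0.101 ]
wrist [ 263  183   37   37 1101] [281.1 201. ] [0.5508 0.0902 0.1017] [0.5511 0.0901 0.101 ]
wrist [ 353  183   37   38 1103] [371.2 201.6] [0.5634 0.152  0.1017] [0.5635 0.152  0.101 ]
wrist [ 266  289   88   19 1543] [310.1 297.5] [0.6697 0.0877 0.0252] [0.6283 0.0953 0.101 ]
yellow [  271     0   116   132 13112] [0.471  0.1383 0.0818]
yellow [ 407    0   94   32 1254] [0.4353 0.2466 0.0008]
yellow [ 585   11   55   42 1650] [0.4763 0.3912 0.0008]
yellow [  399    30   241   135 11478] [0.5333 0.2513 0.0008]
yellow [ 15  49 100  23 636] [ 0.4086 -0.092   0.001 ]
yellow [520  58 107  26 520] [0.5053 0.3602 0.0008]
yellow [ 484   71  139   34 1072] [0.5177 0.3433 0.0008]
yellow [  0 135  24  38 617] [ 0.4804 -0.173   0.0011]
yellow [ 527  137  113   31 1133] [0.5803 0.3628 0.0007]
yellow [  0 172  33  16 310] [ 0.5036 -0.1779  0.001 ]
yellow [  0 185  75  19 535] [ 0.5189 -0.1707  0.0011]
yellow [ 523  190  117   32 2028] [0.6331 0.3641 0.0007]
yellow [   0  194   95   41 2105] [ 0.5423 -0.152   0.001 ]
yellow [412 197  33  20 328] [0.6091 0.2141 0.0008]
yellow [ 30 228  57  17 346] [ 0.5666 -0.1586  0.0009]
yellow [185 241  23  64 681] [0.5237 0.095  0.2718]
yellow [434 241  22  64 661] [0.5342 0.151  0.2719]
yellow [311 300  74  20 666] [0.7104 0.1328 0.0008]
yellow [ 193  316  414   17 5160] [0.5413 0.1443 0.2807]
top [313 146  13  11 113] [318.6 150.9] [0.6628 0.057  0.024 ] [0.6485 0.0567 0.101 ]
```

View pics/wrist2.png

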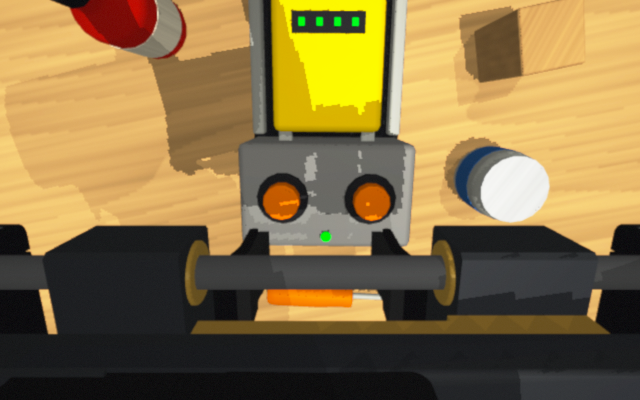

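Wrist view: buttons at (281,201) and (371,202), LED at (325,237), and nothing between the fingers and the console. It agrees with the top view to within 3 mm. I'll descend to just above the buttons.

Call:
servo_tool(moves=[-0.003,0.007,-0.03,0.05,-0.07,0,0.56,-0.001,0.002,-0.03,0,0,0,0.56,0,0,-0.03,0,0,0,0.56,0,0,-0.03,0,0,0,0.56,0,0,-0.01,0,0,0,0.56,0,0,0,0,0,0,0.56])

```text
t: 2.12
tcp_pos: [0.5525, 0.1322, 0.3004]
orientation: [-2.411, -2.005, -0.001]
ft_force: [-0.1, 0.6, 0.4]
opening: 0.0486
```

```bash
python3 look.py 3 | grep -v yellow
python3 - <<'E'
from h import *
c,f,M=cam("scene");P=cloud(c,f,M);print()
im=cv2.cvtColor(c["pixels"][110:250,260:440],cv2.COLOR_RGB2BGR);im=cv2.resize(im,None,fx=4,fy=4,interpolation=cv2.INTER_CUBIC);cv2.imwrite("pics/scene3.png",im)
E
```

```text
tcp [0.5525 0.1322 0.3004] jaw 1.3872 z [-0.0035  0.0048 -1.    ] F [-0.09  0.58  0.4 ] op 0.04864395457792504
wrist [ 95   0  40  63 125] [122.5  38.8] [0.417  0.0189 0.002 ] [0.4382 0.0606 0.101 ]
wrist [ 0 39 26  8 43] [12.7 42.6] [ 0.424  -0.0055  0.0789] [0.4305 0.01   0.101 ]
wrist [218 225  35  31 605] [232.7 239.6] [0.5432 0.0869 0.1015] [0.5437 0.087  0.101 ]
wrist [336 227  36  29 864] [354.7 241.8] [0.5567 0.1508 0.1014] [0.5568 0.1505 0.101 ]
top [302 143  24  14 213] [313.9 149.8] [0.6662 0.0698 0.0238] [0.6513 0.0681 0.101 ]
```

View pics/wrist3.png

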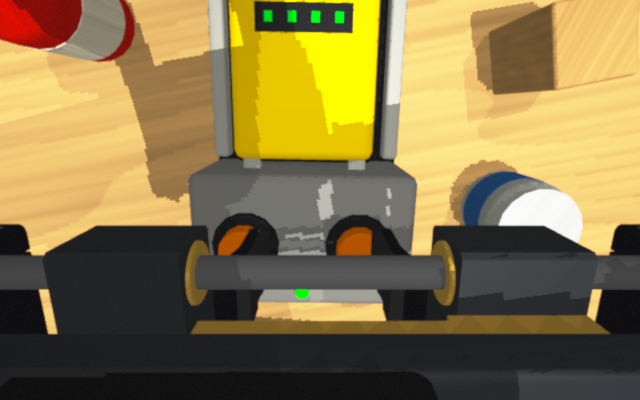

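View pics/scene3.png

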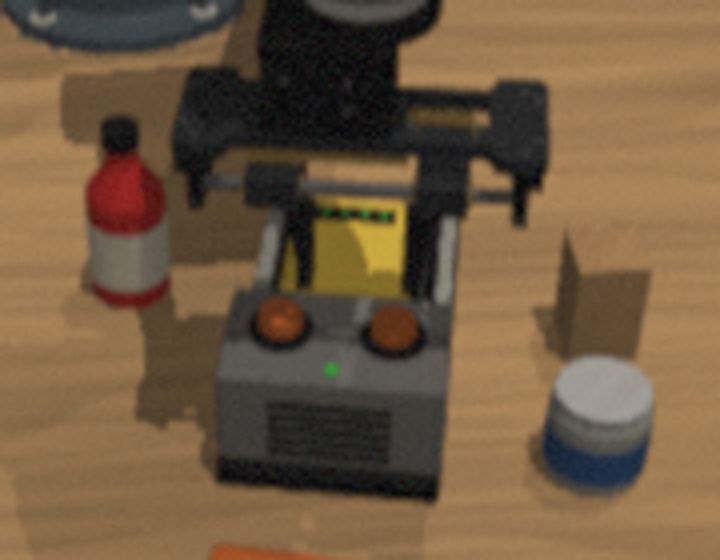

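Wrist view: the fingers partly hide the buttons at (240,240) and (355,240). The hand is now off to one side, at y = 0.132 instead of 0.122. In the scene crop both buttons are in full view at (280,320) and (393,328). I'll measure the fingertips and the buttons in that same camera.

```bash
cat > fing.py <<'E'
from h import *
s=robot.get_state();R=Rot.from_rotvec(s["orientation"]).as_matrix()
print("t",s["t"],"tcp",s["tcp_pos"].round(4),"tip",(s["tcp_pos"]+.182*R[:,2]).round(4),"jaw",np.arctan2(R[1,0],R[0,0]).round(4),"z",R[:,2].round(4),"F",s["ft_force"].round(2),"op",s["opening"].round(4),"qd",np.abs(s["qd"]).max().round(3))
c,f,M=cam("scene");P=cloud(c,f,M)
for m,st,ce in blobs(c,(5,130,60),(18,255,255),20): print("orange",st,np.median(P[m],0).round(4),ray(c,f,M,*ce,0.101).round(4))
for m,st,ce in blobs(c,(20,120,100),(35,255,255),200): print("yellow",st,np.median(P[m],0).round(4))
ok=(c["range_z"]>0)&(np.hypot(P[...,0]-.555,P[...,1]-.125)<.07)&(P[...,2]>s["tcp_pos"][2]-.188)&(P[...,2]<s["tcp_pos"][2]-.15)&(P[...,2]>.106)
n,l,st,ce=cv2.connectedComponentsWithStats(ok.astype(np.uint8))
for i in range(1,n):
    if st[i][4]>8:
        q=P[l==i];print("finger",st[i],q.min(0).round(4),q.max(0).round(4),np.median(q,0).round(4))
E
python3 fing.py
```

```text
Traceback (most recent call last):
  File "fing.py", line 3, in <module>
    print("t",s["t"],"tcp",s["tcp_pos"].round(4),"tip",(s["tcp_pos"]+.182*R[:,2]).round(4),"jaw",np.arctan2(R[1,0],R[0,0]).round(4),"z",R[:,2].round(4),"F",s["ft_force"].round(2),"op",s["opening"].round(4),"qd",np.abs(s["qd"]).max().round(3))
                                                                                                                                                                                        ^^^^^^^^^^^^^^^^^^
AttributeError: 'float' object has no attribute 'round'
```

```bash
sed -i 's/s\["opening"\].round(4)/round(s["opening"],4)/' fing.py; python3 fing.py
```

```text
t 2.2667 tcp [0.5535 0.1316 0.3019] tip [0.5536 0.1325 0.1199] jaw 1.3866 z [ 3.0e-04  4.7e-03 -1.0e+00] F [0.6  0.17 0.37] op 0.0488 qd 0.013
orange [ 499   18  112   79 4607] [0.0057 0.8351 0.1298] [-0.0734  0.8981  0.101 ]
orange [14 45 29 53 93] [-0.1878 -0.9034  0.0796] [-0.1501 -0.8813  0.101 ]
orange [ 0 98 14 32 58] [ 0.0225 -0.9037  0.0261] [ 0.1522 -0.8122  0.101 ]
orange [594 131  26  21  46] [0.3162 0.8991 0.0026] [0.442  0.7866 0.101 ]
orange [281 148   6  17  24] [ 0.4011 -0.0191  0.0856] [ 0.4191 -0.0157  0.101 ]
orange [282 179  21   9  38] [0.4189 0.0024 0.0023] [0.5355 0.007  0.101 ]
orange [325 184  11  11 100] [0.5589 0.0902 0.1012] [0.5588 0.0902 0.101 ]
orange [353 187  11  10  97] [0.5712 0.1517 0.1011] [0.5715 0.1519 0.101 ]
orange [311 245  41  18 516] [0.6767 0.0828 0.022 ] [0.7468 0.0773 0.101 ]
orange [  0 289  58  92 252] [ 0.7843 -0.4777  0.0025] [ 0.8651 -0.4263  0.101 ]
yellow [387   0  18  42 277] [-0.4274  0.4422  0.1301]
yellow [ 12  37  38  51 570] [-0.2346 -0.909   0.1021]
yellow [  0  70  23  48 490] [-0.0269 -0.907   0.065 ]
yellow [338 159  24  26 485] [0.4788 0.1456 0.0824]
finger [333 167   6  15  59] [0.5393 0.0973 0.122 ] [0.5584 0.11   0.1519] [0.5558 0.1041 0.1383]
finger [360 172   6  12  49] [0.5532 0.1554 0.1227] [0.5707 0.1666 0.1514] [0.5674 0.1595 0.1376]
```

Call:
servo_tool(moves=[0.01,-0.02,0,0.05,0,-0.05,0.6,0,0,0,0,0,0,0.6,0,0,0,0,0,0,0.6])

```text
t: 2.57
tcp_pos: [0.56, 0.1207, 0.3046]
orientation: [-2.418, -2.001, -0.016]
ft_force: [0.2, 0.4, -0.7]
opening: 0.0514
```

```bash
python3 fing.py | egrep "tcp|finger|0.1012|0.1011"
```

```text
t 2.5667 tcp [0.56   0.1207 0.3046] tip [0.5611 0.1223 0.1226] jaw 1.3826 z [ 0.0061  0.009  -0.9999] F [ 0.23  0.45 -0.74] op 0.0514 qd 0.024
orange [353 187  11  10  98] [0.5707 0.1519 0.1012] [0.5713 0.152  0.101 ]
finger [328 168   6  16  60] [0.5442 0.0858 0.1221] [0.5661 0.0985 0.1537] [0.5629 0.0925 0.1398]
finger [357 173   5  12  48] [0.571  0.1473 0.1251] [0.579  0.1559 0.1545] [0.575  0.1515 0.1401]
```

Call:
servo_tool(moves=[0,0,-0.017,-0.11,0.076,0,0.6,0,0,-0.017,0,0,0,0.6])

```text
t: 2.78
tcp_pos: [0.5613, 0.12, 0.289]
orientation: [2.418, 1.999, 0.006]
ft_force: [-0.6, -0.5, 0.3]
opening: 0.0524
```

```bash
python3 fing.py | egrep "tcp|finger|0.101|0.102|orange .35|orange .32"
```

```text
t 2.7833 tcp [0.5613 0.12   0.289 ] tip [0.5624 0.1199 0.107 ] jaw 1.3814 z [ 5.9e-03 -7.0e-04 -1.0e+00] F [-0.56 -0.5   0.35] op 0.0524 qd 0.239
orange [ 498   18  113   78 4570] [0.0057 0.8367 0.1302] [-0.0732  0.8991  0.101 ]
orange [14 45 28 53 92] [-0.1881 -0.9025  0.0801] [-0.1533 -0.8834  0.101 ]
orange [ 0 98 14 32 55] [ 0.0235 -0.9036  0.0234] [ 0.1566 -0.8093  0.101 ]
orange [281 148   7  17  21] [ 0.4017 -0.0188  0.0868] [ 0.4182 -0.0154  0.101 ]
orange [283 179  20   9  33] [0.4177 0.0088 0.0023] [0.5343 0.0099 0.101 ]
orange [325 185  11  10  79] [0.5598 0.0902 0.1005] [0.5606 0.0903 0.101 ]
orange [353 187  11  10  80] [0.5733 0.1529 0.1007] [0.5735 0.152  0.101 ]
orange [311 245  41  17 515] [0.6765 0.0828 0.022 ] [0.7466 0.0775 0.101 ]
orange [  0 289  58  92 243] [ 0.7877 -0.4779  0.0028] [ 0.866  -0.4264  0.101 ]
yellow [ 12  37  37  51 570] [-0.2352 -0.9093  0.1013]
finger [327 174   6  15  58] [0.5454 0.0837 0.1088] [0.5683 0.0962 0.1387] [0.564  0.0902 0.1247]
finger [355 180   6  11  46] [0.5722 0.1444 0.1084] [0.5791 0.1541 0.1381] [0.5761 0.1487 0.1232]
```

Call:
servo_tool(moves=[-0.006,0.003,-0.008,0,0.06,0,0.6,0,0,-0.012,0,0,0,0.6,0,0,-0.012,0,0,0,0.6,0,0,-0.008,0,0,0,0.6])

```text
t: 3.17
tcp_pos: [0.5581, 0.1216, 0.2753]
orientation: [2.419, 2.002, -0.002]
ft_force: [-8.1, -1.1, 34.0]
opening: 0.052
```

Call:
servo_tool(moves=[0,0,-0.006,0,0,0,0.6,0,0,-0.006,0,0,0,0.6,0,0,-0.006,0,0,0,0.6,0,0,-0.006,0,0,0,0.6])

```text
t: 3.5
tcp_pos: [0.5572, 0.1219, 0.2754]
orientation: [2.415, 2.0, 0.003]
ft_force: [-5.3, -1.5, 22.7]
opening: 0.0521
```

Stable at the stop with about 23 N. I'll keep holding.

Call:
servo_tool(moves=[0,0,-0.006,0,0,0,0.6,0,0,-0.006,0,0,0,0.6,0.001,0,-0.006,0,0,0,0.6,0,0,-0.006,0,0,0,0.6,0,0,-0.006,0,0,0,0.6,0.001,0,-0.006,0,0,0,0.6,0,0,-0.006,0,0,0,0.6,0,0,-0.006,0,0,0,0.6])

```text
t: 4.17
tcp_pos: [0.5558, 0.1224, 0.2754]
orientation: [2.41, 1.996, 0.009]
ft_force: [-5.0, -1.7, 22.3]
opening: 0.0525
```

```bash
python3 fing.py | egrep "tcp|0.09|yellow .33"; python3 -c "
from h import *
c,f,M=cam('wrist');save(c,'wrist4.png')
P=cloud(c,f,M)
for m,st,ce in blobs(c,(20,120,100),(35,255,255),5000): print('yellow',st,np.median(P[m],0).round(4))"
```

```text
t 4.1667 tcp [0.5558 0.1224 0.2754] tip [0.558  0.1213 0.0934] jaw 1.3834 z [ 0.0124 -0.0058 -0.9999] F [-5.03 -1.73 22.34] op 0.0525 qd 0.02
orange [14 45 29 53 90] [-0.1878 -0.9032  0.0903] [-0.1553 -0.8844  0.101 ]
orange [324 187  12   8  53] [0.5586 0.0882 0.0933] [0.5656 0.0894 0.101 ]
orange [353 189  11   8  53] [0.5689 0.154  0.0939] [0.5766 0.1519 0.101 ]
yellow [334 170  24  11 209] [0.482  0.1334 0.0809]
finger [327 179   6  10  36] [0.5475 0.084  0.1072] [0.5627 0.096  0.1247] [0.56   0.0906 0.1161]
yellow [  237     0   175    95 15934] [0.4657 0.1399 0.0817]
yellow [  420     3   220   181 15508] [0.5217 0.2413 0.0008]
yellow [ 201  316  415   17 5213] [0.5371 0.1509 0.1912]
```

View pics/wrist4.png

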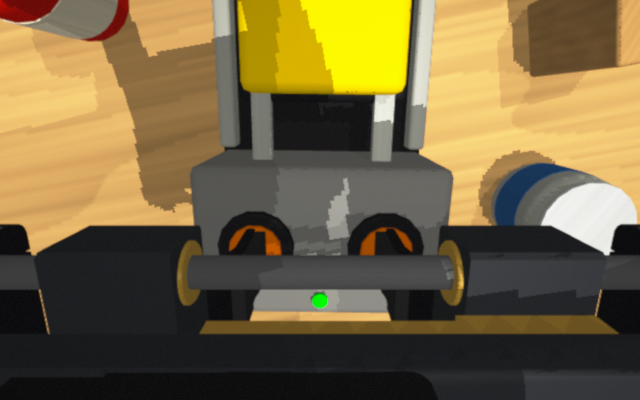

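The pack's rear edge is at row 95 and the console edge at row 155, so it is about half out. Both buttons are still down, with tops at about 0.0935 m. I'll hold on, with a slight tilt correction.

Call:
servo_tool(moves=[0.001,0,-0.006,0.01,0.02,0,0.6,0.001,0,-0.006,0.01,0.02,0,0.6,0.001,0,-0.006,0.01,0.02,0,0.6,0.001,0,-0.006,0.01,0.02,0,0.6,0.001,0,-0.006,0.01,0.02,0,0.6,0.001,0,-0.006,0.01,0.02,0,0.6,0.001,0,-0.006,0.01,0.02,0,0.6,0.001,0,-0.006,0.01,0.02,0,0.6,0.001,0,-0.006,0.01,0.02,0,0.6,0.001,0,-0.006,0.01,0.02,0,0.6])

```text
t: 5.1
tcp_pos: [0.5575, 0.1218, 0.2754]
orientation: [2.416, 2.002, 0.001]
ft_force: [-5.1, -2.1, 22.8]
opening: 0.0523
```

Call:
servo_tool(moves=[0.001,0,-0.006,0.01,0.02,0,0.6,0.001,0,-0.006,0.01,0.02,0,0.6,0.001,0,-0.006,0.01,0.02,0,0.6,0.001,0,-0.006,0.01,0.02,0,0.6,0.001,0,-0.006,0.01,0.02,0,0.6,0.001,0,-0.006,0.01,0.02,0,0.6,0.001,0,-0.006,0.01,0.02,0,0.6,0.001,0,-0.006,0.01,0.02,0,0.6])

```text
t: 5.77
tcp_pos: [0.559, 0.1214, 0.2754]
orientation: [-2.417, -2.003, 0.007]
ft_force: [-5.0, -1.6, 21.9]
opening: 0.0518
```

```bash
cat > gap.py <<'E'
from h import *
import sys
c,f,M=cam('wrist');save(c,sys.argv[1]);P=cloud(c,f,M)
ax=np.array([np.sin(1.377),-np.cos(1.377)])  # dock x
h=cv2.cvtColor(c["pixels"],cv2.COLOR_RGB2HSV)
y=(cv2.inRange(h,(20,120,60),(35,255,255))>0)&(abs(P[...,2]-.081)<.004)
d=(P[...,:2]-np.array([.559,.1213]))@ax
print("pack rear edge, dock x (locked 0.034):",(.085+np.percentile(d[y],99.5)).round(4),y.sum())
k=(abs(P[...,2]-.085)<.003)&(abs((P[...,:2]-np.array([.559,.1213]))@np.array([-ax[1],ax[0]]))<.05)&(d>-.06)&~y
print("console near edge (0.045):",(.085+np.percentile(d[k],.5)).round(4))
E
python3 fing.py | egrep "tcp|orange .35|orange .32"; python3 gap.py wrist5.png
```

```text
t 5.7667 tcp [0.559  0.1214 0.2754] tip [0.5581 0.1213 0.0934] jaw 1.3839 z [-5.e-03 -7.e-04 -1.e+00] F [-4.95 -1.62 21.88] op 0.0518 qd 0.017
orange [325 187  11   8  51] [0.5566 0.0904 0.0936] [0.565  0.0898 0.101 ]
orange [353 189  11   8  52] [0.5697 0.154  0.0939] [0.5769 0.1518 0.101 ]
pack rear edge, dock x (locked 0.034): -0.0077 9175
console near edge (0.045): 0.0449
```

View pics/wrist5.png

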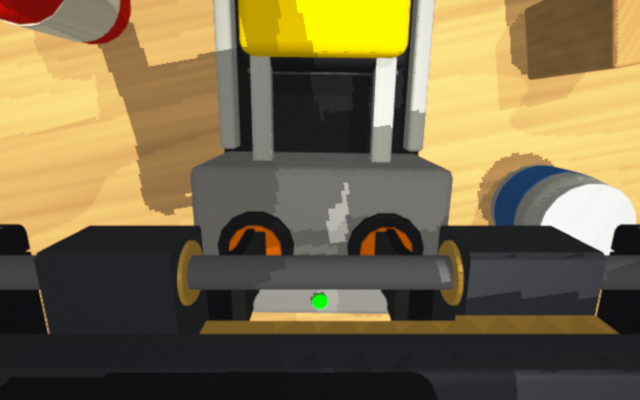

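The pack's rear edge is now at row 57, about 42 mm out. I'll hold longer and check that it has stopped.

Call:
servo_tool(moves=[0,0,-0.006,0,0.012,0,0.6,0,0,-0.006,0,0.012,0,0.6,0,0,-0.006,0,0.012,0,0.6,0,0,-0.006,0,0.012,0,0.6,0,0,-0.006,0,0.012,0,0.6,0,0,-0.006,0,0.012,0,0.6,0,0,-0.006,0,0.012,0,0.6,0,0,-0.006,0,0.012,0,0.6])

```text
t: 6.53
tcp_pos: [0.5582, 0.1218, 0.2754]
orientation: [2.418, 2.003, -0.003]
ft_force: [-4.5, -0.9, 21.4]
opening: 0.0522
```

```bash
python3 fing.py | egrep "tcp|orange .35|orange .32"; python3 gap.py wrist6.png
```

```text
t 6.5333 tcp [0.5582 0.1218 0.2754] tip [0.5581 0.1213 0.0934] jaw 1.3833 z [-5.0e-04 -2.8e-03 -1.0e+00] F [-4.53 -0.88 21.44] op 0.0522 qd 0.013
orange [325 187  11   8  50] [0.557  0.0913 0.0933] [0.5653 0.0902 0.101 ]
orange [353 189  11   8  53] [0.5704 0.154  0.0934] [0.5768 0.1518 0.101 ]
pack rear edge, dock x (locked 0.034): -0.0076 9148
console near edge (0.045): 0.0449
```

Call:
servo_tool(moves=[0,0,-0.006,0,0.012,0,0.6,0,0,-0.006,0,0.012,0,0.6,0,0,-0.006,0,0.012,0,0.6,0,0,-0.006,0,0.012,0,0.6,0,0,-0.006,0,0.012,0,0.6,0,0,-0.006,0,0.012,0,0.6,0,0,-0.006,0,0.012,0,0.6,0,0,-0.006,0,0.012,0,0.6])

```text
t: 7.3
tcp_pos: [0.5573, 0.1221, 0.2754]
orientation: [2.415, 1.999, 0.0]
ft_force: [-6.0, -1.8, 21.7]
opening: 0.0526
```

```bash
python3 fing.py | egrep "tcp|orange .35|orange .32"; python3 gap.py wrist7.png
```

```text
t 7.3 tcp [0.5573 0.1221 0.2754] tip [0.558  0.1213 0.0934] jaw 1.383 z [ 0.0041 -0.0048 -1.    ] F [-5.96 -1.76 21.68] op 0.0526 qd 0.01
orange [325 187  11   8  51] [0.5577 0.0901 0.0941] [0.5651 0.0897 0.101 ]
orange [353 189  11   8  51] [0.5683 0.1538 0.0937] [0.5768 0.1519 0.101 ]
pack rear edge, dock x (locked 0.034): -0.0077 9110
console near edge (0.045): 0.0448
```

The pack hasn't moved for 1.5 s and the buttons are still fully down, so it is at its stop. I'll let go straight up.

Call:
servo_tool(moves=[0,0,0.02,0,0,0,0.6,0,0,0.03,0,0,0,0.6,0,0,0.05,0,0,0,0.6,0,0,0.05,0,0,0,0.6,0,0,0.05,0,0,0,0.6,0,0,0.05,0,0,0,0.6,0,0,0.03,0,0,0,0.6,0,0,0,0,0,0,0.6,0,0,0,0,0,0,0.6])

```text
t: 8.15
tcp_pos: [0.5533, 0.1237, 0.4179]
orientation: [-2.418, -2.005, 0.011]
ft_force: [-0.3, 0.2, -0.2]
opening: 0.0526
```

```bash
python3 fing.py | egrep "tcp|orange .35|orange .32"; python3 gap.py wrist8.png; python3 -c "
from h import *
c,f,M=cam('scene');save(c,'scene8.png')"
```

```text
t 8.15 tcp [0.5533 0.1237 0.4179] tip [0.5524 0.123  0.2359] jaw 1.3845 z [-0.0053 -0.0042 -1.    ] F [-0.25  0.16 -0.22] op 0.0526 qd 0.015
orange [324 184  12  11 111] [0.5577 0.0903 0.1011] [0.5578 0.0901 0.101 ]
orange [352 186  13  11 114] [0.5695 0.1521 0.1012] [0.5701 0.1524 0.101 ]
pack rear edge, dock x (locked 0.034): -0.0078 8205
console near edge (0.045): 0.0451
```

View pics/scene8.png

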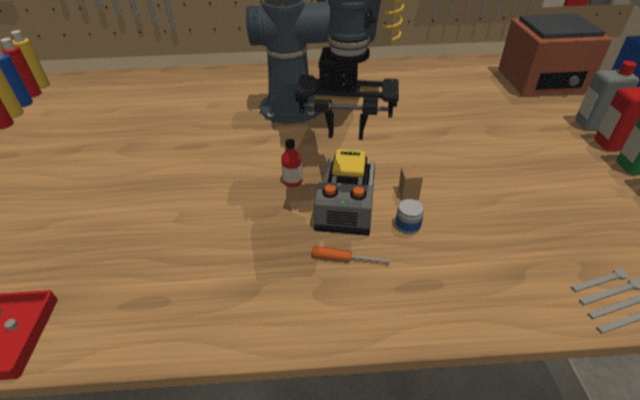

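The scene view shows the pack out at (350,160) and both buttons back up at (330,189) and (358,192). The hand is clear above, and the bottle, tin, carton and screwdriver are where they started.

```bash
python3 -c "
from workcell import robot
print(robot.sign_off())"
```

```text
the job is handed in; nothing more can be done
None
```

The battery pack is out at its stop and the job is handed in, with about 8.2 s used of the 32 s allowed. I pressed both buttons to their stops together, one fingertip on each, and held them there for about 4 s. I let go only after the pack had stayed still for 1.5 s, then moved the hand straight up.

**Last checks**
- **Buttons:** both are back up, with their tops at 0.101 m.
- **Pack:** its rear edge didn't move when I let go of the buttons.
- **Hand:** the fingertips are at 0.236 m with no contact force. The highest wrist force I read was about 35 N.
- **Other items:** the bottle, tin, carton and screwdriver look unmoved in the scene picture. I measured no positions for them after the job.

**Disagreements**
- **Pack travel:** I measured about 42 mm, not the stated 45 mm. That is probably the pack's rounded edge plus calibration error: it is well past the last catch at 31 mm, and it stopped while both buttons were still fully down.
- **Camera positions:** the first wrist-camera and fixed-camera readings of the button positions differed by about 3 mm. I aimed between them.
- **Arm drift:** the arm drifted sideways and tilted slightly on the way down, so I corrected it before pressing and again during the hold.

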